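# Set the tester's dial and probe the contact block

### The arm

A 6-joint arm with a two-finger parallel gripper is mounted at the origin on the work surface. World frame = base frame: x ahead of the robot, y to its left, z up, the work surface at z = 0. Lengths are in m, angles in rad, forces in N, time in s.
With the tool pointing down it reaches from about 0.325 to 0.925 m from the base axis. Payload 3.1 kg.
Tool frame: the origin (TCP) lies midway between the tips of the shut fingers; the grasp point (between the pads) lies 19 mm behind it; z points along the fingers, y is the line along which they close (so a half turn about z gives the same grasp; the last joint's range is limited). The gripper opens to 85 mm and grips with 20 to 120 N. Pads are 22 mm wide; open, the fingers measure 114 mm over their backs; the gripper's body (76 mm by 85 mm) begins 54 mm behind the grasp point. The pads swing forward as they close: fully open they stand 13 mm farther back than shut.
Start: joints at [1.011, 0.217, 1.613, -0, 1.311, -0.112], TCP at [0.271, 0.563, 0.231] pointing down, gripper open.
Joint ranges: [-2.75, 2.75], [-0.78, 2.1], [0.31, 2.55], [-1.13, 4.27], [0.13, 2.63], [-2.58, 2.58]. Speed limits (rad/s): [2.79, 2.79, 3.14, 3.14, 3.14, 3.14].

### API

Orientations are given as a unit quaternion [x, y, z, w].
In Python, from station import env, viewer, sign_off gives the robot as it stands.
- The arm moves only by the tool drive_tool, never from a script. Its argument "commands" is a list of rows, each a list of 3 entries, a list of its own where there are three numbers: the shift along the world's x, y, z in cm, then the turn, a rotation vector about the world's x, y, z in degrees, then the gripper's target within -1 to 1 (shut at 1, half-way at 0, fully open at -1). A call has 1 to 5 rows; each row is the pose to reach, as a shift and turn from the pose commanded when the call began; what a row does not reach only later rows make up. A row lasts 1/12 s, in which the tool goes at most 41.7 mm and 7.16 degrees, less where a joint would pass 70% of its speed; a pose out of reach is approached as far as the arm can. A call with a gripper value outside its range is refused whole. The fingers move at their own pace and stop on an object; "force" is the grip in N (left out, the last holds). Time passes only in rows, so rows that repeat a pose let the fingers close. It gives the time, the measured TCP pose, the force, the opening and the grip force at its end, in the units of the state.
- env.get_obs(): the state, without advancing time (a new reading comes with each control period).
- viewer.snapshot(name): name is "scene" or "side" or "wrist"; returns the picture (384x512x3 uint8, red, green, blue); there is no depth.
- viewer.camera_info(name): a dict with "fx", "fy", "cx", "cy" (pixels), "position" and "orientation" of the camera in the world. Camera axes: x right, y down, z forward; pixel columns grow to the right and rows downward; lengths in m; the calibration is good to about 2 mm. The wrist camera is an equidistant fisheye: a pixel r from the principal point sees the ray r / f radians off the axis. A picture is of the moment at which its call begins: read the wrist's pose just before it. camera_info takes no time and is no camera call; for the wrist camera it gives the pose at the moment of the call.
- sign_off(): hands the job in; it is judged then, once.
The state is a dict: "clock": time; "joint_positions": joint angles; "qd": joint speeds; "joint_torque": joint torques, N m; "tool_pos": TCP position; "tcp_rot": TCP orientation; "force": force on the tool from outside, world axes, zero at the start; "torque": the same for the moment, N m; "opening": finger opening in m; "grip_force": force on a finger pad.
Only numpy, scipy, OpenCV 4.12 (cv2) and the standard library are available. Lean on these libraries where they do the work, as an engineer would, in place of code of your own. Each camera call takes 0.05 s, during which the arm holds its last target. There are 200 camera calls.

### The job

Turn the tester's selector dial until its pointer clicks in at the one big round stud, and let go. Then draw the probe out of its sleeve by the neck, set it down upright in the steel tray, let go and take it afresh by its thick body, and press its tip down on the round contact and then on the long contact of the aluminium block, for about half a second each. Finally stand the probe back upright in the tray and let go, leaving the lens, the L-bracket and the loose lens hood where they are.

Things in the scene. Friction and masses are not known exactly. Their poses are not given: they have to be found in the camera images.
- dial (a joint): dial angle, rad, counter-clockwise from above positive, 0 when the pointer points along the tester's +x, stops at -1.3 and 1.3. A spring detent gives five rests: -1.2, -0.6, 0, 0.6, 1.2 (about 0.1 N m to turn from one to the next); let go between two, it clicks to the nearer. It starts at one of the two negative rests; the big stud is at one of the other three
- dial_grip (a point): on the dial's axis, 34 mm above the dial's underside, 76 mm above the table: the height to pinch its bar grip. The dial is black: a 60 mm disc, 10 mm high, with an upright bar across it, 58 mm long, 14 mm thick, its top 44 mm above the dial's underside. x axis: along the bar to the pointer end (bright line on top)
- dial_pointer (a point): point 52 mm from the dial's axis straight out along the pointer, at the height of the dial's underside (turns with the dial); it comes over the centre of a stud when the dial rests there
- mark_big: the one big stud, aluminium, 19 mm diameter, 6 mm high, on the tester's top 52 mm from the dial's axis; origin at its underside centre. The other four rests have studs of 8 mm diameter, 4 mm high
- tester: fixed grey tester housing 130 x 130 x 40 mm high, origin at its underside centre, right below the dial's axis
- probe: loose black cordless probe, about 0.17 kg, 178 mm long, 64 mm high, upright. Thick body 56 (x) x 44 (y) x 64 mm high, origin at the centre of its underside, +x towards the tip. Neck of 20 x 20 mm section from x = 28 to 150 mm, underside at 44 mm, top at 64 mm height. At the start the body stands on the table inside the sleeve, along the sleeve's x; the neck sticks out
- probe_tip (a point): end of the probe's brass tip, which hangs from the neck 140 mm along +x from the probe's origin; the end is level with the body's underside. The tip is 14 mm in diameter, narrowing to 6 mm at the end
- sleeve: fixed grey sleeve on the table, roofed, no floor, open only at its +x end. Inside 54 mm wide (y), 72 mm high, from x = -40 to the mouth at x = 55 mm; outside 66 mm wide, 78 mm high. Its origin lies on the table where the probe's origin starts (within 6 mm); the probe must move over 90 mm along +x to come clear
- tray: fixed stainless open tray 150 (x) x 230 (y) mm, 16 mm high, walls and floor 4 mm; origin at its underside centre
- block: fixed aluminium block 125 (x) x 108 (y) mm, origin at its underside centre: base 16 mm thick, three upright fins 8 mm thick, 85 mm high, along x at y = -50, 0, 50 mm, leaving two bays 42 mm wide, open above and at both x ends. Each bay has a spring contact at x = 30 mm, y = 25 or -25. The probe's neck fits into a bay from the -x side or from above, a gripper does not
- round_base: small 30 x 30 mm mount of the round contact, origin on the block's base (16 mm above the table). The contact is a round brass disc of 26 mm diameter, top 16 mm above this origin
- long_base: small 30 x 30 mm mount of the long contact, origin on the block's base (16 mm above the table). The contact is a brass bar 46 (along the block's x) x 16 mm, top 16 mm above this origin
- round_top (a point): centre of the round contact's top when not pressed, 32 mm above the table
- long_top (a point): centre of the long contact's top when not pressed, 32 mm above the table
- round_pad (a joint): how far the round contact is pressed down, m, 0 to 0.006 (spring, about 0.7 N to start and 2.8 N fully down); 0.0015 or more makes contact
- long_pad (a joint): how far the long contact is pressed down, m, same spring
- lens: bystander: loose black zoom lens standing upright, 80 mm diameter, 119 mm high, origin at its underside centre
- bracket: bystander: loose aluminium L-bracket, foot 90 (x) x 40 x 6 mm lying flat, upright plate 40 mm wide and 86 mm high at its +x end; origin under the foot's centre
- hood: bystander: loose black ring-shaped lens hood, 76 mm diameter, 45 mm high, origin at its underside centre
There are look-alikes about, which are no part of the job. Leave any green, purple or white look-alike of the probe alone.

How it is judged:
On the way, in this order (a step that is already met when the one before it is completed fails the run):
1. the dial rests with its pointer at the big stud, let go (horizontal distance between dial_pointer and mark_big below 0.008 m and contact force between the fingers and tester below 0.1 N), for 0.3 s.
2. the probe stands upright in the tray, let go (z of probe in the frame of tray between -0.002 and 0.009 m and x of probe in the frame of tray between -0.06 and 0.06 m and y of probe in the frame of tray between -0.1 and 0.1 m and x of probe_tip in the frame of tray between -0.073 and 0.073 m and y of probe_tip in the frame of tray between -0.113 and 0.113 m and angle between probe's own z axis and vertical below 0.08 rad and contact force between the fingers and probe below 0.1 N and linear speed of probe below 0.02 m/s), for 0.2 s.
3. the probe presses the round contact down at least 1.5 mm (value of joint round_pad above 0.0015 m and contact force between probe and round_base above 0.3 N), for 0.2 s.
4. the probe presses the long contact down at least 1.5 mm (value of joint long_pad above 0.0015 m and contact force between probe and long_base above 0.3 N), for 0.2 s.
At the end, for the whole second after the job is handed in: the dial's pointer is within 8 mm of the big stud's centre (52 mm from the axis), and the probe stands upright (within 0.08 rad), wholly inside the tray on its floor, at rest and let go (all of step 2 and horizontal distance between dial_pointer and mark_big below 0.008 m); the robot touches nothing.
It fails at once if the lens is moved more than 30 mm or tipped (distance of lens from where it was at the start of the episode above 0.03 m or angle between lens's own z axis and vertical above 0.5 rad).
It fails at once if the bracket is moved more than 30 mm or tipped (distance of bracket from where it was at the start of the episode above 0.03 m or angle between bracket's own z axis and vertical above 0.5 rad).
It fails at once if the hood is moved more than 30 mm or tipped (distance of hood from where it was at the start of the episode above 0.03 m or angle between hood's own z axis and vertical above 0.5 rad).
It also fails if it takes over 72 s, if anything falls off the work surface, if the arm or the gripper's body presses on something with over 40 N, if the wrist force passes 120 N, or if a joint passes its speed limit or range.

## Working session

There is one attempt and no reset: what is moved stays moved. The work goes in short steps, Python scripts to look and compute and a tool call to move; the robot and the scene stay as the last step left them, time stands still between calls to the robot, and variables do not carry over. Pictures are saved under pics/ and viewed, at most 10 in all, crops included, and the job is handed in when it is done.

Besides the shell and the picture viewer there is one more tool, called after ">>>" as name(argument=value, ...) on one line, values as JSON. drive_tool: Moves the arm, as the interface text tells. Its arguments: {"type":"object","properties":{"commands":{"type":"array","items":{"type":"array"}},"force":{"type":"number"}},"required":["commands"]}

```bash
mkdir -p pics; ls; python3 - <<'E'
from station import env, viewer
import cv2, numpy as np
ims={n:viewer.snapshot(n) for n in ("scene","side","wrist")}
for n,i in ims.items():
    cv2.imwrite(f"pics/{n}0.png",i[...,::-1]); np.save(f"pics/{n}0.npy",i)
    print(n,viewer.camera_info(n))
cv2.imwrite("pics/a.png",cv2.resize(ims["scene"][...,::-1],(800,600),interpolation=cv2.INTER_CUBIC))
cv2.imwrite("pics/b.png",cv2.resize(ims["side"][...,::-1],(800,600),interpolation=cv2.INTER_CUBIC))
print(env.get_obs())
E
```

```text
pics
scene {'fx': 376.7450736349898, 'fy': 376.7450736349898, 'cx': 257.29203785751787, 'cy': 185.5833960169057, 'position': array([1.3900421 , 0.00142686, 0.74097226]), 'orientation': array([ 0.60202918,  0.66625972, -0.33453769, -0.285908  ])}
side {'fx': 396.2668947127156, 'fy': 396.2668947127156, 'cx': 257.12940799866635, 'cy': 190.66273297506658, 'position': array([0.08649312, 0.81323891, 0.70751355]), 'orientation': array([-0.20122819,  0.85369879, -0.46914392,  0.10300281])}
wrist {'fx': 297.3186396354542, 'fy': 297.3186396354542, 'cx': 252.53215930357328, 'cy': 192.86740682532968, 'position': array([0.20111286, 0.59576574, 0.3728104 ]), 'orientation': array([0.83671913, 0.52654295, 0.07894024, 0.12814855])}
{'clock': 0.15, 'joint_positions': array([ 1.01077327e+00,  2.17577029e-01,  1.61458143e+00, -1.71622255e-05,
        1.31130069e+00, -1.12214936e-01]), 'qd': array([ 0.00065074, -0.00209428, -0.00385213, -0.00210601,  0.00055855,
        0.00253574]), 'joint_torque': array([-5.65841929e-04, -3.97448373e+01, -3.04416525e+01, -2.19368990e-04,
        5.82015957e-03,  3.88747731e-05]), 'tool_pos': array([0.27027664, 0.56284201, 0.23026234]), 'tcp_rot': array([ 2.22035662e-01,  9.75038099e-01, -8.83758117e-04, -2.99980812e-04]), 'force': array([ 0.36710841, -0.48497509,  0.21873905]), 'torque': array([-0.02220839, -0.00454874,  0.01029663]), 'grip_force': 0.0, 'opening': 0.08563690130523989}
```

View pics/a.png

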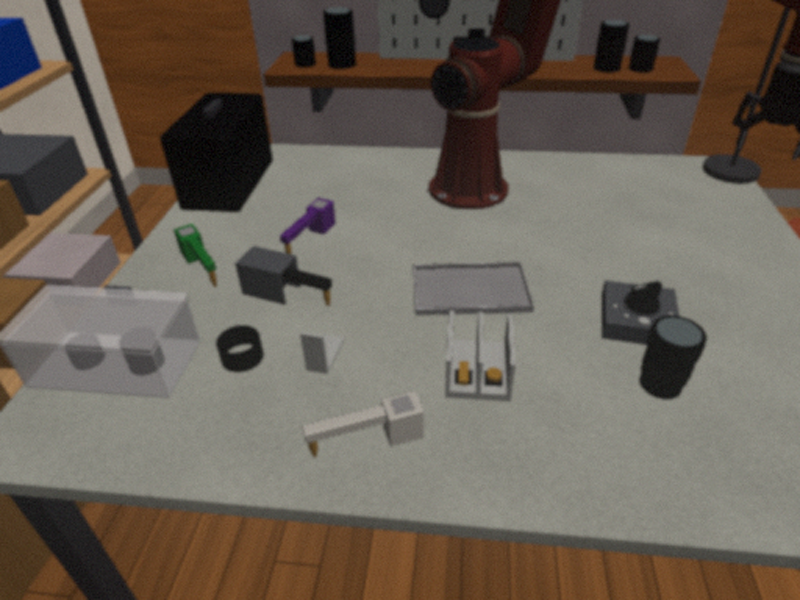

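View pics/b.png

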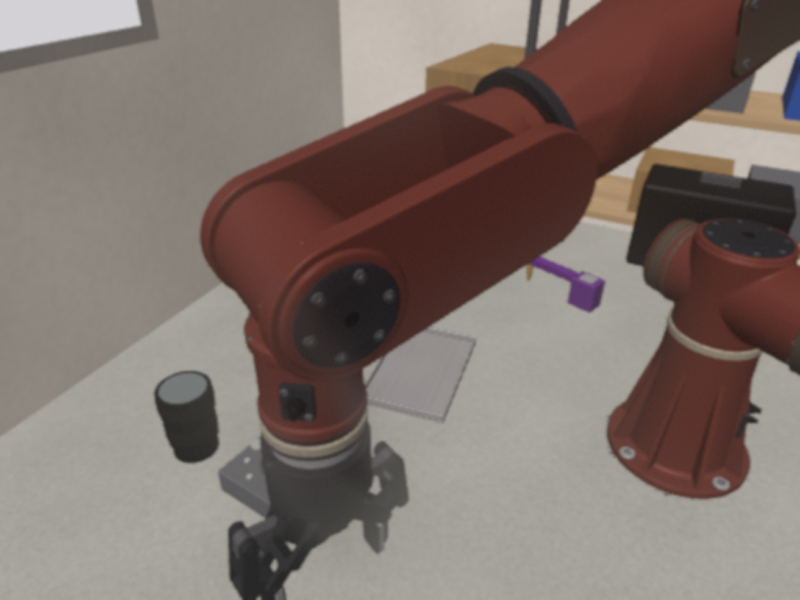

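The scene view shows, from left to right in the 800x600 picture: the sleeve with the probe (265,275; tip 328,300), hood (240,348), bracket (320,352), tray (472,288), block (480,365; the left contact 463,373 is long, the right one 494,376 is round), tester (640,310) and lens (672,355). The side view is mostly blocked by the arm.

```bash
cat > h.py <<'E'
import numpy as np, cv2
from scipy.spatial.transform import Rotation as R
from station import env, viewer
def cast(info,uv,z,fish=False):
    """pixels -> world points on the plane(s) at height z"""
    uv=np.atleast_2d(np.asarray(uv,float)); p=(uv-[info['cx'],info['cy']])/[info['fx'],info['fy']]
    if fish:
        r=np.linalg.norm(p,axis=1,keepdims=True)+1e-12
        d=np.hstack([p/r*np.sin(r),np.cos(r)])
    else: d=np.hstack([p,np.ones((len(p),1))])
    d=R.from_quat(info['orientation']).apply(d); o=np.asarray(info['position'])
    return o+d*((z-o[2])/d[:,2])[:,None]
def proj(info,P,fish=False):
    P=np.atleast_2d(P); c=R.from_quat(info['orientation']).inv().apply(P-info['position'])
    q=c[:,:2]/c[:,2:]
    if fish:
        r=np.linalg.norm(c[:,:2],axis=1,keepdims=True)+1e-12
        q=c[:,:2]/r*np.arctan2(r,c[:,2:])
    return q*[info['fx'],info['fy']]+[info['cx'],info['cy']]
def snap(n,tag):
    i=viewer.camera_info(n); im=viewer.snapshot(n); np.save(f"pics/{tag}.npy",im); np.save(f"pics/{tag}_info.npy",i,allow_pickle=True)
    cv2.imwrite(f"pics/{tag}.png",cv2.resize(im[...,::-1],(800,600),interpolation=cv2.INTER_CUBIC)); return i,im
def load(tag): return np.load(f"pics/{tag}_info.npy",allow_pickle=True).item(),np.load(f"pics/{tag}.npy")
E
python3 - <<'E'
from h import *
i=viewer.camera_info("scene"); np.set_printoptions(precision=3,suppress=True)
def c(n,pts,z):
    print(n,cast(i,np.array(pts)/1.5625,z)[:,:2].tolist() if 0 else cast(i,np.array(pts)/1.5625,z)[:,:2].round(3).tolist())
c("tester bottom nearL, nearR hidden; top corners",[(604,284),(675,292),(604,325)],0.04)
c("dialtop",[(650,285)],0.08)
c("lens top",[(674,333)],0.119); c("tray",[(414,265),(525,264),(532,308),(416,308)],0.016)
c("fin tops near ends?",[(449,313),(480,313),(511,317)],0.085)
c("base near",[(446,395),(510,397)],0.016)
c("contacts long, round",[(463,373),(494,376)],0.032)
c("sleeve top",[(255,249),(298,258),(286,284),(238,264)],0.078)
c("tip",[(328,302)],0.0);c("neck end top",[(330,284)],0.06)
c("hood top",[(239,338)],0.045);c("bracket up",[(305,335),(328,338),(343,340)],0.086); c("bracket base",[(305,366),(325,371)],0)
E
```

```text
tester bottom nearL, nearR hidden; top corners [[0.442, 0.275], [0.456, 0.404], [0.565, 0.256]]
dialtop [[0.492, 0.342]]
lens top [[0.667, 0.332]]
tray [[0.374, -0.103], [0.352, 0.131], [0.498, 0.136], [0.517, -0.085]]
fin tops near ends? [[0.609, -0.019], [0.604, 0.034], [0.61, 0.087]]
base near [[0.734, -0.016], [0.729, 0.087]]
contacts long, round [[0.698, 0.01], [0.7, 0.061]]
sleeve top [[0.432, -0.423], [0.456, -0.326], [0.542, -0.327], [0.486, -0.44]]
tip [[0.494, -0.265]]
neck end top [[0.512, -0.252]]
hood top [[0.661, -0.385]]
bracket up [[0.687, -0.254], [0.691, -0.214], [0.693, -0.189]]
bracket base [[0.675, -0.268], [0.684, -0.23]]
```

View pics/wrist0.png

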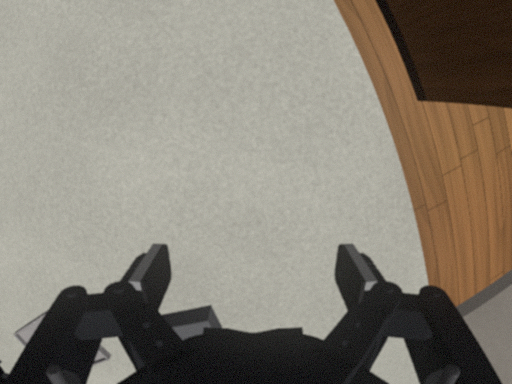

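The wrist view shows only the table and a corner of the tester and tray at the bottom left. Tool +x is up in this image. I'll move the camera over the tester.

>>> drive_tool(commands=[[[3.1,-2.6,0],[0,0,0],-1],[[6.2,-5.2,0],[0,0,0],-1],[[9.3,-7.8,0],[0,0,0],-1],[[12.4,-10.4,0],[0,0,0],-1],[[15.5,-13,0],[0,0,0],-1]])

```text
clock: 0.57
tool_pos: [0.4264, 0.432, 0.2309]
tcp_rot: [0.222, 0.975, -0.0, -0.0]
force: [0.2, 0.2, -0.4]
opening: 0.0855
grip_force: 0.0
```

>>> drive_tool(commands=[[[3.1,-2.6,0],[0,0,0],-1],[[6.2,-5.2,0],[0,0,0],-1],[[9.3,-7.8,0],[0,0,0],-1],[[12.4,-10.4,0],[0,0,0],-1],[[15.5,-13,0],[0,0,0],-1]])

```text
clock: 0.98
tool_pos: [0.5816, 0.3018, 0.2308]
tcp_rot: [0.222, 0.975, -0.0, -0.0]
force: [1.6, 0.9, 0.0]
opening: 0.0855
grip_force: 0.0
```

>>> drive_tool(commands=[[[0,0,0],[0,0,0],-1],[[0,0,0],[0,0,0],-1]])

```text
clock: 1.15
tool_pos: [0.582, 0.3013, 0.2306]
tcp_rot: [0.224, 0.975, -0.0, -0.0]
force: [-0.3, 0.3, -0.2]
opening: 0.0852
grip_force: 0.0
```

```bash
python3 - <<'E'
from h import *
i,im=snap("wrist","w1"); print(env.get_obs()['tool_pos'],i)
E
```

```text
[0.5807105  0.30260965 0.23056515] {'fx': 297.3186396354542, 'fy': 297.3186396354542, 'cx': 252.53215930357328, 'cy': 192.86740682532968, 'position': array([0.51297667, 0.33432308, 0.37319052]), 'orientation': array([0.83790041, 0.52474316, 0.07903639, 0.12775273])}
```

View pics/w1.png

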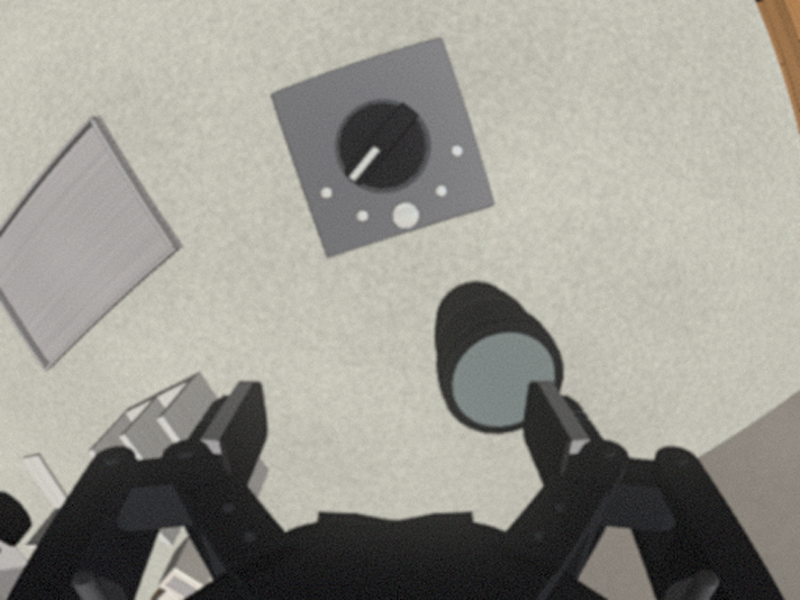

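The wrist view shows the tester with corners (272,94), (441,38), (494,205) and (328,257). The small studs are at (326,193), (362,216), (441,190) and (457,151), and the big stud is at (406,215), third in line, so it looks like rest 0. The pointer line runs (378,150)→(353,179). Next I'll measure these.

```bash
python3 - <<'E'
from h import *
np.set_printoptions(precision=4,suppress=True)
i,im=load("w1")
g=im.astype(int); 
c=lambda p,z:cast(i,np.array(p)/1.5625-0.18,z,True)[:,:2]
cor=c([(272,94),(441,38),(494,205),(328,257)],.04); print("corners",cor,cor.mean(0))
st=c([(326,193),(362,216),(406,215),(441,190),(457,151)],.0445); print("studs",st)
# circle fit
A=np.c_[2*st,np.ones(5)]; s=np.linalg.lstsq(A,(st**2).sum(1),rcond=None)[0]; print("fit",s[:2],np.sqrt(s[2]+s[:2]@s[:2]))
ctr=(cor.mean(0)+s[:2])/2; ctr=cor.mean(0); print("stud ang",np.degrees(np.arctan2(*(st-ctr).T[::-1])))
l=c([(378,150),(353,179)],.086); d=l[1]-l[0]; print("line",l,np.degrees(np.arctan2(d[1],d[0])))
print("line from ctr", np.degrees(np.arctan2(*(l[1]-ctr)[::-1])))
print("lens",c([(503,381)],.119), "tray",c([(96,117),(180,246),(48,368)],.016))
ctr_off=np.array([0,0.]);
o=env.get_obs(); print(o['tool_pos'],R.from_quat(o['tcp_rot']).as_matrix())
E
```

```text
corners [[0.4272 0.2774]
 [0.4448 0.4031]
 [0.5713 0.3854]
 [0.5535 0.2593]] [0.4992 0.3313]
studs [[0.511  0.2805]
 [0.5373 0.296 ]
 [0.5504 0.3243]
 [0.5448 0.3544]
 [0.5245 0.3765]]
fit [0.4985 0.331 ] 0.052155067944209314
stud ang [-76.9064 -42.7973  -7.7095  26.8458  60.7966]
line [[0.5018 0.3278]
 [0.5111 0.3062]] -66.84361847372482
line from ctr -64.62657997553895
lens [[0.6599 0.3374]] tray [[ 0.3475  0.1246]
 [ 0.49    0.1443]
 [ 0.5178 -0.0806]]
[0.5807 0.3026 0.2306] [[-0.9005  0.4349 -0.0017]
 [ 0.4349  0.9005  0.0001]
 [ 0.0015 -0.0007 -1.    ]]
```

The dial axis is at (0.499,0.331). The tester yaw is about -8° and the pointer is near -68° (rest -1.2), so the target is -8°. I'll turn the tool, go down and pinch the bar.

>>> drive_tool(commands=[[[-2,0.7,-1],[0,0,-7],-1],[[-4,1.4,-2],[0,0,-14],-1],[[-6,2.1,-3],[0,0,-21],-1],[[-7.5,2.6,-4],[0,0,-28],-1],[[-8.2,2.8,-5],[0,0,-35],-1]])

```text
clock: 1.62
tool_pos: [0.4947, 0.3333, 0.1805]
tcp_rot: [0.506, 0.863, -0.0, -0.001]
force: [0.5, -0.5, 0.3]
opening: 0.0852
grip_force: 0.0
```

>>> drive_tool(commands=[[[0,0,-3],[0,0,-7],-1],[[0,0,-6],[0,0,-7],-1],[[0,0,-9],[0,0,-7],-1],[[0,0,-12.2],[0,0,-7],-1],[[0,0,-12.2],[0,0,-7],1]], force=40)

```text
clock: 2.03
tool_pos: [0.4912, 0.3297, 0.0519]
tcp_rot: [0.556, 0.831, -0.006, -0.004]
force: [-1.4, -1.5, -0.7]
opening: 0.0753
grip_force: 0.0
```

>>> drive_tool(commands=[[[0,0,0],[0,0,0],1],[[0,0,0],[0,0,0],1],[[0,0,0],[0,0,0],1],[[0,0,0],[0,0,0],1],[[0,0,0],[0,0,0],1]])

```text
clock: 2.45
tool_pos: [0.4993, 0.3321, 0.0618]
tcp_rot: [0.557, 0.831, 0.001, 0.0]
force: [-2.5, 0.1, 22.5]
opening: 0.0132
grip_force: 44.4
```

Gripped at 13 mm with a little downward load. I'll lift 3 mm and turn +60°.

>>> drive_tool(commands=[[[0,0,0.3],[0,0,5],1],[[0,0,0.3],[0,0,11],1],[[0,0,0.3],[0,0,17],1],[[0,0,0.3],[0,0,23],1],[[0,0,0.3],[0,0,29],1]])

```text
clock: 2.87
tool_pos: [0.4989, 0.3319, 0.0621]
tcp_rot: [0.329, 0.944, 0.001, 0.0]
force: [2.0, 1.5, -5.8]
opening: 0.0129
grip_force: 41.4
```

>>> drive_tool(commands=[[[0,0,0],[0,0,6],1],[[0,0,0],[0,0,12],1],[[0,0,0],[0,0,18],1],[[0,0,0],[0,0,24],1],[[0,0,0],[0,0,31],1]])

```text
clock: 3.28
tool_pos: [0.4988, 0.3316, 0.0621]
tcp_rot: [0.064, 0.998, 0.0, 0.0]
force: [2.1, 1.3, -6.1]
opening: 0.0131
grip_force: 41.4
```

>>> drive_tool(commands=[[[0,0,0],[0,0,0],1],[[0,0,0],[0,0,0],1],[[0,0,0],[0,0,0],-1],[[0,0,0],[0,0,0],-1],[[0,0,0],[0,0,0],-1]])

```text
clock: 3.7
tool_pos: [0.4992, 0.3315, 0.0634]
tcp_rot: [0.067, 0.998, 0.0, 0.001]
force: [0.1, 0.3, -0.0]
opening: 0.0488
grip_force: 0.0
```

>>> drive_tool(commands=[[[0,0,0],[0,0,0],-1],[[0,0,0],[0,0,0],-1],[[0,0,3],[0,0,0],-1],[[0,0,7],[0,0,0],-1],[[0,0,11],[0,0,0],-1]])

```text
clock: 4.12
tool_pos: [0.4972, 0.3306, 0.1719]
tcp_rot: [0.067, 0.998, -0.001, -0.002]
force: [1.0, 0.7, 0.4]
opening: 0.0854
grip_force: 0.0
```

>>> drive_tool(commands=[[[2,-1,2],[0,0,0],-1],[[4,-2,4],[0,0,0],-1],[[6,-3,6],[0,0,0],-1],[[6,-3,6],[0,0,0],-1],[[6,-3,6],[0,0,0],-1]])

```text
clock: 4.53
tool_pos: [0.5604, 0.3012, 0.2346]
tcp_rot: [0.068, 0.998, 0.001, 0.002]
force: [-0.5, -0.2, -0.9]
opening: 0.0854
grip_force: 0.0
```

```bash
python3 -c "
from h import *
snap('wrist','w2')"
```

>>> drive_tool(commands=[[[0.7,-3.6,0.8],[0,0,0],-1],[[1.4,-7.2,1.6],[0,0,0],-1],[[2.1,-10.8,2.4],[0,0,0],-1],[[2.8,-14.4,3.2],[0,0,0],-1],[[3.5,-18,4],[0,0,0],-1]])

```text
clock: 5.0
tool_pos: [0.5915, 0.1208, 0.2702]
tcp_rot: [0.066, 0.998, -0.0, -0.002]
force: [0.8, 0.4, 0.4]
opening: 0.0851
grip_force: 0.0
```

>>> drive_tool(commands=[[[0.7,-3.5,1],[0,0,0],-1],[[1.5,-7,2],[0,0,0],-1],[[1.5,-7,2],[0,0,0],-1],[[1.5,-7,2],[0,0,0],-1]])

```text
clock: 5.33
tool_pos: [0.6078, 0.0504, 0.2911]
tcp_rot: [0.068, 0.998, 0.0, -0.001]
force: [-0.3, 0.1, -1.1]
opening: 0.0856
grip_force: 0.0
```

```bash
python3 -c "
from h import *
snap('wrist','w3')"
```

>>> drive_tool(commands=[[[-0.7,-3.9,0],[0,0,0],-1],[[-1.4,-7.8,0],[0,0,0],-1],[[-2.1,-11.7,-1],[0,0,0],-1],[[-2.8,-15.6,-2],[0,0,0],-1],[[-3.5,-19.5,-3],[0,0,0],-1]])

```text
clock: 5.8
tool_pos: [0.5725, -0.1423, 0.2605]
tcp_rot: [0.065, 0.998, 0.001, -0.001]
force: [0.9, 0.0, -0.7]
opening: 0.0857
grip_force: 0.0
```

>>> drive_tool(commands=[[[-0.5,-3.5,-0.5],[0,0,0],-1],[[-1,-7,-1],[0,0,0],-1],[[-1.5,-9.5,-2],[0,0,0],-1],[[-1.5,-9.5,-2],[0,0,0],-1],[[-1.5,-9.5,-2],[0,0,0],-1]])

```text
clock: 6.22
tool_pos: [0.5574, -0.237, 0.2396]
tcp_rot: [0.067, 0.998, 0.002, -0.002]
force: [-0.2, 0.9, 0.1]
opening: 0.0855
grip_force: 0.0
```

```bash
python3 -c "
from h import *
i,im=snap('wrist','w4'); print(env.get_obs()['tool_pos'],env.get_obs()['joint_positions'])
a=[load(t)[1] for t in ('w2','w3')]
cv2.imwrite('pics/c.png',cv2.resize(np.vstack([x[:300,:,::-1] for x in a]),(512,600)))
"
```

```text
[ 0.55809555 -0.2364019   0.24053768] [-5.17030717e-01  1.72108411e-01  1.64808129e+00  1.23678141e-03
  1.32510822e+00 -1.95551769e+00]
```

View pics/c.png

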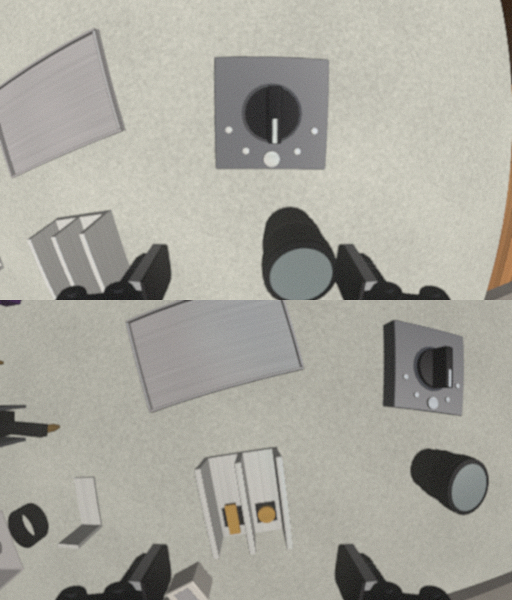

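View pics/w4.png

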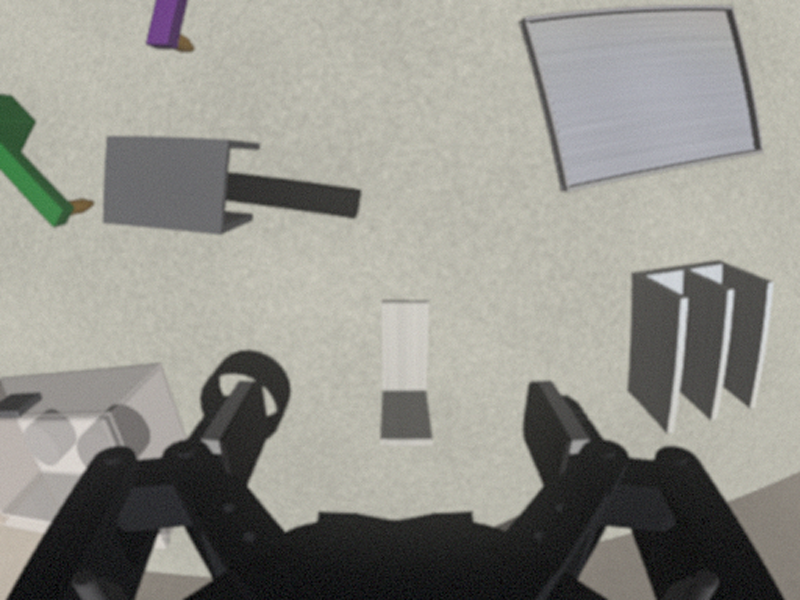

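The top half of the first picture shows the dial pointer at (274,130), in line with the big stud at (271,159), so it has clicked in. The bottom half shows the block with the long contact at (232,519) and the round one at (266,514). The second picture shows the sleeve roof (107,137)-(229,141)-(221,233)-(103,221), the neck out to (359,203), the tray corners (522,20), (731,9), (760,149), (564,189), and the hood (246,390) and bracket (405,370).

```bash
python3 - <<'E'
from h import *
np.set_printoptions(precision=4,suppress=True)
ang=lambda d:np.degrees(np.arctan2(d[1],d[0]))
i,im=load("w3")
hsv=cv2.cvtColor(im,cv2.COLOR_RGB2HSV); m=((hsv[...,1]>110)&(hsv[...,0]>8)&(hsv[...,0]<30)&(hsv[...,2]>60)).astype(np.uint8); m[:, :180]=0
n,l,s,c=cv2.connectedComponentsWithStats(m)
for k in range(1,n):
    if s[k,4]>40 and s[k,1]<280: print("brass",s[k],c[k],cast(i,c[k],.032,True)[0])
ff=lambda p,z:cast(i,np.array(p,float),z,True)[:,:2]
print("fin tops near ends w3",ff([(217,256),(253,253),(290,249)],.085),"far",ff([(201,162),(238,160),(278,148)],.085))
print("tray w3",ff([(128,21),(282,2),(302,70),(151,111)],.016))
i,im=load("w4")
f=lambda p,z:cast(i,np.array(p)/1.5625-.18,z,True)[:,:2]
r=f([(107,137),(229,141),(221,233),(103,221)],.078); print("roof",r, ang(r[1]-r[0]),ang(r[2]-r[3]),ang(r[0]-r[3]),ang(r[1]-r[2]))
print("mouth mid",(r[1]+r[2])/2)
nk=f([(228,173),(361,190),(357,216),(228,199)],.064); print("neck",nk,ang(nk[1]-nk[0]),ang(nk[2]-nk[3]),"end",(nk[1]+nk[2])/2)
tr=f([(522,20),(731,9),(760,149),(564,189)],.016); print("tray",tr,tr.mean(0),ang(tr[1]-tr[0]),ang(tr[2]-tr[3]))
print("hood",f([(246,390)],.045),"bracket top",f([(381,392),(430,392)],.086),"foot",f([(382,300),(428,300)],.006))
print("fins w4 tops near",f([(670,432),(713,418),(753,407)],.085),"far",f([(632,273),(675,268),(722,262)],.085))
E
```

```text
brass [225 204  15  30 320] [232.1375 218.1562] [0.6893 0.0086 0.032 ]
brass [258 206  17  16 222] [266.0901 213.7297] [0.6891 0.0585 0.032 ]
fin tops near ends w3 [[ 0.7203 -0.0138]
 [ 0.7218  0.0348]
 [ 0.7229  0.0842]] far [[ 0.5918 -0.0107]
 [ 0.5958  0.034 ]
 [ 0.5878  0.083 ]]
tray w3 [[ 0.3737 -0.1025]
 [ 0.3893  0.1213]
 [ 0.4926  0.1348]
 [ 0.5176 -0.0856]]
roof [[ 0.4209 -0.4319]
 [ 0.448  -0.3346]
 [ 0.5092 -0.352 ]
 [ 0.4819 -0.4491]] 74.43571935526269 74.31358942302202 164.24392783619206 164.1226196024342
mouth mid [ 0.4786 -0.3433]
neck [[ 0.4688 -0.344 ]
 [ 0.4968 -0.2522]
 [ 0.5142 -0.2576]
 [ 0.4872 -0.3474]] 73.03632812229965 73.22829967240344 end [ 0.5055 -0.2549]
tray [[ 0.3739 -0.1098]
 [ 0.3468  0.1153]
 [ 0.4867  0.1325]
 [ 0.5164 -0.0919]] [0.431  0.0115] 96.84913438575722 97.55200066243341
hood [[ 0.6453 -0.3764]] bracket top [[ 0.6381 -0.2581]
 [ 0.643  -0.2232]] foot [[ 0.5935 -0.2529]
 [ 0.5987 -0.2142]]
fins w4 tops near [[ 0.723  -0.0165]
 [ 0.7207  0.0322]
 [ 0.7221  0.0846]] far [[ 0.5739 -0.0667]
 [ 0.5744 -0.0279]
 [ 0.5746  0.0203]]
```

The sleeve points along 74.4°, with its mouth at (0.479,-0.343) and the neck end at (0.505,-0.254). The tray centre is (0.432,0.018), yaw 6.9°. The block is aligned to about 0°, with contacts at (0.689,0.0585) and (0.689,0.0085). I'll grasp the neck 85 mm from the probe's origin, with the tool turned to 73.7°.

>>> drive_tool(commands=[[[-1.5,-1.6,-1],[0,0,-7],-1],[[-3,-3.2,-2],[0,0,-14],-1],[[-4.5,-4.8,-3],[0,0,-21],-1],[[-6,-6.4,-4],[0,0,-28],-1],[[-7.2,-7.7,-5],[0,0,-35],-1]])

```text
clock: 6.68
tool_pos: [0.4868, -0.3138, 0.1921]
tcp_rot: [0.365, 0.931, 0.0, 0.0]
force: [-0.4, -0.6, -0.7]
opening: 0.0856
grip_force: 0.0
```

>>> drive_tool(commands=[[[0,0,0],[0,0,-7],-1],[[0,0,0],[0,0,-14],-1],[[0,0,0],[0,0,-21],-1],[[0,0,0],[0,0,-28],-1],[[0,0,0],[0,0,-35],-1]])

```text
clock: 7.1
tool_pos: [0.4877, -0.313, 0.1924]
tcp_rot: [0.628, 0.778, 0.0, -0.0]
force: [-0.5, -0.1, 0.4]
opening: 0.0854
grip_force: 0.0
```

>>> drive_tool(commands=[[[0,0,0],[0,0,-7],-1],[[0,0,0],[0,0,-14],-1],[[0,0,0],[0,0,-21],-1],[[0,0,0],[0,0,-28.5],-1],[[0,0,0],[0,0,-28.5],-1]])

```text
clock: 7.52
tool_pos: [0.4877, -0.3131, 0.1925]
tcp_rot: [0.799, 0.601, 0.0, -0.0]
force: [0.4, -0.5, 0.1]
opening: 0.0855
grip_force: 0.0
```

```bash
python3 -c "
from h import *
i,im=snap('wrist','w5'); o=env.get_obs(); print(o['tool_pos'],o['tcp_rot'],o['joint_positions'])
# reference points: mouth-side neck points and end, predicted pixels (800 scale)
P=[[.4865,-.316,.064],[.505,-.254,.064],[.479,-.343,.078]]
print(proj(i,np.array(P),True)*1.5625)"
```

```text
[ 0.48759904 -0.31336018  0.19243951] [ 7.97968739e-01  6.02698751e-01  2.89456479e-04 -1.52956138e-04] [-6.92599451e-01  1.57508871e-01  1.75816848e+00  6.73232574e-04
  1.22608042e+00 -4.15788426e-01]
[[394.98601344 292.06912928]
 [396.01293421 184.78656434]
 [395.46015773 343.59831252]]
```

View pics/w5.png

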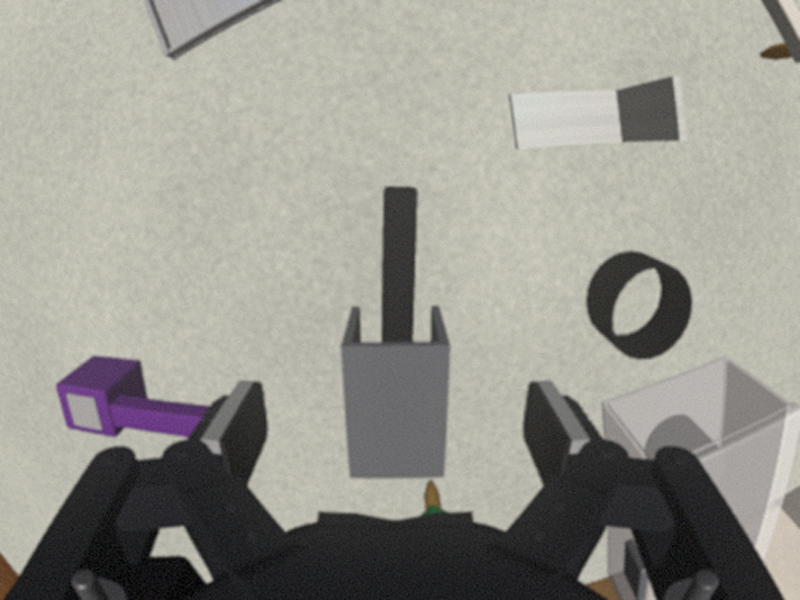

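The neck and mouth show within 4 px of prediction: neck end (400,187) against (396,185), mouth middle (396,344). I'll descend, pinch the neck and draw it out along 74°.

>>> drive_tool(commands=[[[0.1,0,-3.8],[0,0,0],-1],[[0.1,0,-7.6],[0,0,0],-1],[[0.1,0,-11.4],[0,0,0],-1],[[0.1,0,-14],[0,0,0],-1],[[0.1,0,-15.3],[0,0,0],-1]], force=70)

```text
clock: 7.98
tool_pos: [0.4854, -0.312, 0.0349]
tcp_rot: [0.798, 0.602, -0.001, -0.004]
force: [-0.7, 0.5, -0.4]
opening: 0.0851
grip_force: 0.0
```

>>> drive_tool(commands=[[[0,0,0],[0,0,0],1],[[0,0,0],[0,0,0],1],[[0,0,0],[0,0,0],1],[[0,0,0],[0,0,0],1],[[0,0,0],[0,0,0],1]])

```text
clock: 8.4
tool_pos: [0.4893, -0.3169, 0.0418]
tcp_rot: [0.799, 0.601, 0.001, 0.002]
force: [-0.0, -0.7, -0.4]
opening: 0.0254
grip_force: 0.0
```

>>> drive_tool(commands=[[[0,0,0],[0,0,0],1],[[0,0,0],[0,0,0],1],[[0,0,0.2],[0,0,0],1]])

```text
clock: 8.65
tool_pos: [0.4882, -0.3162, 0.0425]
tcp_rot: [0.799, 0.601, 0.0, 0.001]
force: [0.0, 0.4, -2.3]
opening: 0.0187
grip_force: 68.2
```

>>> drive_tool(commands=[[[0.3,1.0,0],[0,0,0],1],[[0.6,2.1,0],[0,0,0],1],[[0.9,3.2,0],[0,0,0],1],[[1.2,4.2,0],[0,0,0],1],[[1.5,5.3,0],[0,0,0],1]])

```text
clock: 9.07
tool_pos: [0.5033, -0.2619, 0.0418]
tcp_rot: [0.799, 0.601, -0.0, 0.001]
force: [-0.4, -3.0, 2.7]
opening: 0.0187
grip_force: 68.8
```

>>> drive_tool(commands=[[[0.3,1.0,0],[0,0,0],1],[[0.6,2.1,0],[0,0,0],1],[[0.9,3.2,0],[0,0,0],1],[[1.2,4.2,0],[0,0,0],1],[[1.5,5.3,0],[0,0,0],1]])

```text
clock: 9.48
tool_pos: [0.5182, -0.2091, 0.0418]
tcp_rot: [0.799, 0.601, -0.0, 0.001]
force: [-0.3, -4.8, 4.7]
opening: 0.0184
grip_force: 69.0
```

```bash
python3 -c "
from h import *
a=viewer.snapshot('side'); b=viewer.snapshot('scene'); i,im=snap('wrist','w6'); o=env.get_obs(); print(o['tool_pos'],o['tcp_rot'],o['force'],o['opening'])
A=cv2.resize(b[130:260,120:330],None,fx=2.4,fy=2.4,interpolation=cv2.INTER_CUBIC);B=cv2.resize(im[:300],None,fx=.98,fy=.98)
w=max(A.shape[1],B.shape[1]);c=np.zeros((A.shape[0]+B.shape[0],w,3),np.uint8);c[:A.shape[0],:A.shape[1]]=A;c[A.shape[0]:,:B.shape[1]]=B
print(c.shape);cv2.imwrite('pics/d.png',c[...,::-1])"
```

```text
[ 0.51860651 -0.20713313  0.04176611] [ 7.99378254e-01  6.00826387e-01  1.27621415e-03 -6.56324375e-04] [0.63175603 2.68126301 6.44243429] 0.01880022275819432
(606, 504, 3)
```

View pics/d.png

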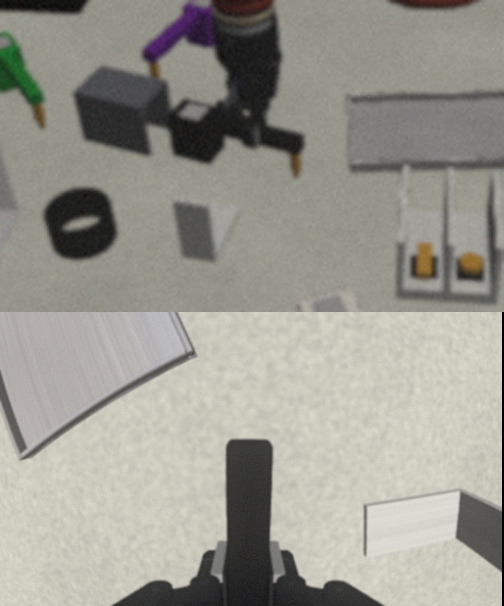

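The scene view (top half) shows the probe body fully out of the sleeve, just left of the gripper, with the tip hanging at (297,165). The wrist view (bottom half) shows the neck straight ahead, ending at (249,440). I'll lift it and carry it to the tray.

>>> drive_tool(commands=[[[0,0.3,2],[0,0,0],1],[[0,0.6,4],[0,0,0],1],[[0,1,6],[0,0,0],1],[[-0.5,2,7],[0,0,0],1],[[-1,4,8],[0,0,3],1]])

```text
clock: 10.05
tool_pos: [0.5073, -0.1685, 0.1211]
tcp_rot: [0.784, 0.621, 0.0, -0.001]
force: [0.7, -0.0, -2.1]
opening: 0.0186
grip_force: 68.7
```

>>> drive_tool(commands=[[[-1.5,3.5,0],[0,0,4],1],[[-3,7,0],[0,0,8],1],[[-4.5,10.5,0],[0,0,12],1],[[-6,14,0],[0,0,16],1],[[-7,17.5,0],[0,0,20],1]])

```text
clock: 10.47
tool_pos: [0.4335, 0.0088, 0.1191]
tcp_rot: [0.663, 0.749, -0.001, -0.003]
force: [0.4, 0.7, -0.8]
opening: 0.0188
grip_force: 68.8
```

>>> drive_tool(commands=[[[-0.5,2.5,0],[0,0,0],1],[[-1,4.2,0],[0,0,0],1],[[-1,4.2,0],[0,0,0],1],[[-1,4.2,0],[0,0,0],1]])

```text
clock: 10.8
tool_pos: [0.4254, 0.0492, 0.1198]
tcp_rot: [0.663, 0.749, -0.001, -0.002]
force: [0.9, 0.3, -1.2]
opening: 0.0185
grip_force: 68.7
```

```bash
python3 - <<'E'
from h import *
np.set_printoptions(precision=4,suppress=True)
i,im=load("w6"); print("neck end w6",cast(i,(249/.98,128/.98),.064,True))
i,im=snap('wrist','w7'); s,sm=snap('scene','s7'); o=env.get_obs(); print(o['tool_pos'],o['tcp_rot'],o['force'],o['opening'],o['joint_positions'])
# dark neck top in wrist view: end row along the column band
g=im.astype(int).sum(2); print([ (v,int(g[v,245:260].mean())) for v in range(60,200,6)])
A=cv2.resize(sm[110:250,200:400],(800,560),interpolation=cv2.INTER_CUBIC); cv2.imwrite('pics/e.png',A[...,::-1])
E
```

```text
neck end w6 [[ 0.5365 -0.1454  0.064 ]]
[0.4268 0.0476 0.1205] [ 0.6636  0.7481 -0.0004 -0.0009] [ 0.3335 -0.5216 -0.7376] 0.018616730575125896 [-0.0529 -0.0765  2.1502  0.0006  1.0698 -0.1728]
[(60, 613), (66, 629), (72, 625), (78, 623), (84, 630), (90, 629), (96, 638), (102, 459), (108, 566), (114, 566), (120, 562), (126, 561), (132, 160), (138, 172), (144, 169), (150, 166), (156, 157), (162, 155), (168, 152), (174, 153), (180, 144), (186, 144), (192, 142), (198, 140)]
```

View pics/e.png

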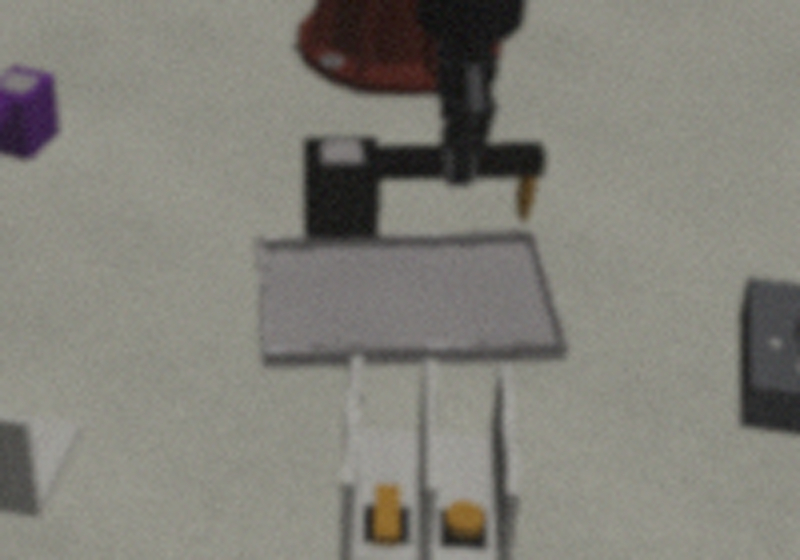

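The probe hangs level over the tray, with the body at (340,190) and the tip at (525,215). I'll set it down and let go.

>>> drive_tool(commands=[[[0.2,0,-3],[0,0,0],1],[[0.2,0,-5.5],[0,0,0],1],[[0.2,0,-6.8],[0,0,0],1],[[0.2,0,-7.3],[0,0,0],1],[[0.2,0,-7.5],[0,0,0],1]])

```text
clock: 11.32
tool_pos: [0.4273, 0.0469, 0.0457]
tcp_rot: [0.664, 0.747, -0.002, -0.003]
force: [-10.1, 1.8, 16.3]
opening: 0.0186
grip_force: 71.4
```

>>> drive_tool(commands=[[[0,0,0],[0,0,0],1],[[0,0,0],[0,0,0],-1],[[0,0,0],[0,0,0],-1],[[0,0,0],[0,0,0],-1],[[0,0,0],[0,0,0],-1]])

```text
clock: 11.73
tool_pos: [0.4304, 0.0472, 0.0469]
tcp_rot: [0.664, 0.748, 0.0, 0.001]
force: [0.2, 0.0, 0.3]
opening: 0.0666
grip_force: 0.0
```

>>> drive_tool(commands=[[[0,0,0],[0,0,0],-1],[[0,0,0],[0,0,0],-1],[[0,0,3],[0,0,0],-1],[[0,-1,7],[0,0,0],-1],[[0,-4,10],[0,0,0],-1]])

```text
clock: 12.15
tool_pos: [0.4296, 0.0097, 0.1474]
tcp_rot: [0.662, 0.749, 0.001, -0.0]
force: [1.9, -0.4, 0.5]
opening: 0.0858
grip_force: 0.0
```

>>> drive_tool(commands=[[[0.4,-3,3],[0,0,0],-1],[[0.8,-6,6],[0,0,0],-1],[[1.4,-10,6],[0,0,0],-1],[[1.4,-10,6],[0,0,0],-1]])

```text
clock: 12.48
tool_pos: [0.4467, -0.0988, 0.2098]
tcp_rot: [0.666, 0.746, 0.0, 0.005]
force: [-0.2, 0.6, 0.6]
opening: 0.0856
grip_force: 0.0
```

```bash
python3 - <<'E'
from h import *
i,im=snap('wrist','w8'); o=env.get_obs(); print(o['tool_pos'],o['tcp_rot'],o['force'],o['opening'])
E
```

```text
[ 0.44493644 -0.09548669  0.20768578] [6.65632401e-01 7.46276518e-01 4.28694837e-04 2.16355716e-03] [0.13942861 0.81400801 0.10459803] 0.08558147111575039
```

View pics/w8.png

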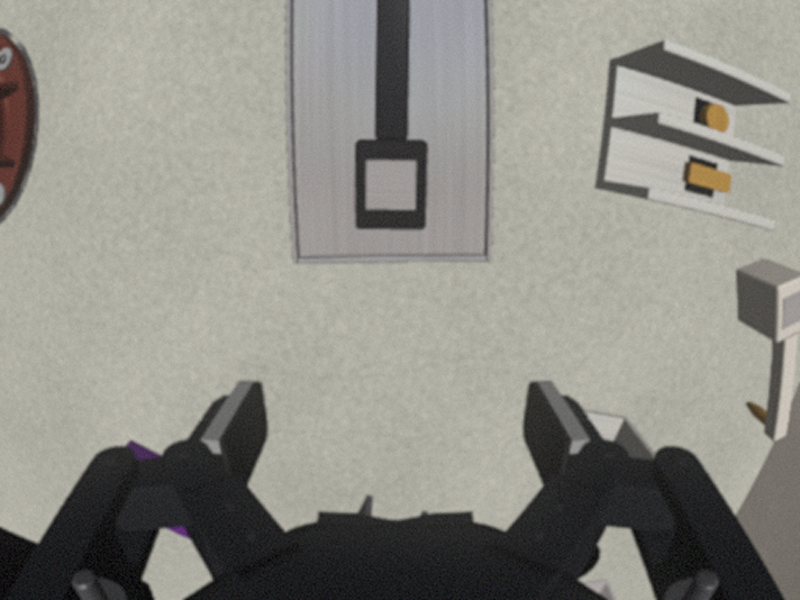

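The probe stands upright in the tray with its body top at (357..427, 140..229) and its neck straight up the image at x≈391. Now I'll find the body centre and yaw.

```bash
python3 - <<'E'
from h import *
i,im=load('w8'); ang=lambda d:np.degrees(np.arctan2(d[1],d[0]))
f=lambda p,z:cast(i,np.array(p)/1.5625-.18,z,True)[:,:2]
b=f([(356,140),(427,140),(425,229),(357,229)],.068); print(b,b.mean(0),ang(b[0]-b[3]),ang(b[1]-b[2]),np.linalg.norm(b[0]-b[1]),np.linalg.norm(b[0]-b[3]))
n=f([(376.5,138),(409,138),(411,5),(375,5)],.068); print("neck",ang((n[2]+n[3])-(n[0]+n[1])))
t=f([(298,260),(488,258)],.016); print("tray corners",t)
print("contacts", f([(717,118),(709,178)],.032))
E
```

```text
[[ 0.41376906 -0.01429157]
 [ 0.45610243 -0.00950538]
 [ 0.46164634 -0.06406468]
 [ 0.41997206 -0.06875384]] [ 0.43787247 -0.03915387] 96.4977199404269 95.80205160837048 0.04260307327968123 0.054814375784956855
neck 96.43457664626891
tray corners [[ 0.37492218 -0.10500789]
 [ 0.51628809 -0.08752983]]
contacts [[0.68960203 0.0584281 ]
 [0.68950893 0.00770952]]
```

>>> drive_tool(commands=[[[-0.2,2,-2],[0,0,0],-1],[[-0.4,4,-4],[0,0,0],-1],[[-0.6,5.4,-7],[0,0,0],-1],[[-0.6,5.4,-10],[0,0,0],-1],[[-0.6,5.4,-13.5],[0,0,0],-1]], force=70)

```text
clock: 12.95
tool_pos: [0.4373, -0.0361, 0.0698]
tcp_rot: [0.663, 0.749, 0.0, 0.0]
force: [1.1, 0.1, 0.6]
opening: 0.0849
grip_force: 0.0
```

>>> drive_tool(commands=[[[0,0,-2.5],[0,0,0],-1],[[0,0,-4],[0,0,0],-1],[[0,0,-4],[0,0,0],1],[[0,0,-4],[0,0,0],1],[[0,0,-4],[0,0,0],1]])

```text
clock: 13.37
tool_pos: [0.438, -0.0376, 0.0314]
tcp_rot: [0.663, 0.748, 0.0, 0.0]
force: [-0.3, -0.8, 0.1]
opening: 0.0513
grip_force: 0.0
```

>>> drive_tool(commands=[[[0,0,0],[0,0,0],1],[[0,0,0],[0,0,0],1],[[0,0,0],[0,0,0],1],[[0,0,0],[0,0,0],1]])

```text
clock: 13.7
tool_pos: [0.4391, -0.0383, 0.0323]
tcp_rot: [0.664, 0.748, 0.001, 0.001]
force: [0.7, 0.7, 6.1]
opening: 0.0432
grip_force: 72.0
```

Body gripped (43 mm). I'll lift it, turn it to face the block, and hover over the round contact.

>>> drive_tool(commands=[[[0,0,2],[0,0,0],1],[[0,0,5],[0,0,0],1],[[0,0,8.5],[0,0,0],1],[[1,1,11.5],[0,0,-6],1],[[2,2,13],[0,0,-12],1]])

```text
clock: 14.12
tool_pos: [0.4594, -0.0186, 0.1647]
tcp_rot: [0.74, 0.672, 0.002, 0.002]
force: [1.2, 0.4, -0.4]
opening: 0.0434
grip_force: 71.3
```

>>> drive_tool(commands=[[[0.6,0.6,0],[0,0,-7],1],[[1.2,1.2,0],[0,0,-14],1],[[1.8,1.8,0],[0,0,-21],1],[[2.4,2.4,0],[0,0,-28],1],[[3,3,0],[0,0,-35],1]])

```text
clock: 14.53
tool_pos: [0.4871, 0.0122, 0.1603]
tcp_rot: [0.908, 0.419, -0.001, -0.0]
force: [0.1, -0.2, -1.0]
opening: 0.0432
grip_force: 71.3
```

>>> drive_tool(commands=[[[0.8,0.8,0],[0,0,-7],1],[[1.6,1.6,0],[0,0,-14],1],[[2.4,2.4,0],[0,0,-21],1],[[3.2,3.2,0],[0,0,-28],1],[[4,4,0],[0,0,-35],1]])

```text
clock: 14.95
tool_pos: [0.5272, 0.0522, 0.1601]
tcp_rot: [0.992, 0.126, -0.001, -0.0]
force: [0.2, -0.1, -2.4]
opening: 0.0434
grip_force: 71.3
```

>>> drive_tool(commands=[[[1,0.7,0],[0,0,-7],1],[[2,0.7,0],[0,0,-14],1],[[2,0.7,0],[0,0,-14.6],1],[[2,0.7,0],[0,0,-14.6],1],[[2,0.7,0],[0,0,-14.6],1]])

```text
clock: 15.37
tool_pos: [0.5466, 0.0588, 0.1602]
tcp_rot: [1.0, 0.003, -0.001, 0.0]
force: [-0.9, -0.0, -1.7]
opening: 0.043
grip_force: 71.3
```

```bash
cat > tip.py <<'E'
from h import *
import sys
np.set_printoptions(precision=4,suppress=True)
tag=sys.argv[1]
o=env.get_obs(); i,im=snap('scene',tag); w,wm=snap('wrist',tag+'w'); print(o['tool_pos'],o['tcp_rot'],o['opening'],o['grip_force'],o['joint_positions'][5])
ut=o['tool_pos'][2]-.0275; x=R.from_quat(o['tcp_rot']).apply([1,0,0]); tip=o['tool_pos']+.14*x; tip[2]=ut; print("pred tip",tip,proj(i,tip), "contacts px",proj(i,[[.689,.0585,.032],[.689,.0085,.032]]))
hsv=cv2.cvtColor(im,cv2.COLOR_RGB2HSV); m=((hsv[...,1]>110)&(hsv[...,0]>8)&(hsv[...,0]<30)&(hsv[...,2]>60)).astype(np.uint8)
n,l,s,c=cv2.connectedComponentsWithStats(m)
for k in range(1,n):
    if s[k,4]>15 and 250<c[k][0]<370 and 130<c[k][1]<290:
        b=(s[k,0]+s[k,2]/2-.5,s[k,1]+s[k,3]-1.); print(s[k],c[k],"at .032",cast(i,c[k],.032)[0,:2],"bottom at tip z",cast(i,b,ut)[0,:2])
ne=w['fx']; g=wm.astype(int).sum(2)
e=proj(w,o['tool_pos']+.15*x+[0,0,ut+.064-o['tool_pos'][2]],True)[0]; print("pred neck end px",e)
u=int(round(e[0])); print([(v,int(g[v,u-5:u+6].mean())) for v in range(int(e[1])-14,int(e[1])+15,2)])
for r in (10,30):
    row=g[int(e[1])+r,u-40:u+41]; d=np.where(row<250)[0]; print("neck cols",(d.min()+u-40,d.max()+u-40) if len(d) else None)
E
python3 tip.py s9
```

```text
[0.5466 0.0588 0.1602] [ 1.      0.0033 -0.0009  0.    ] 0.043007990698680304 71.2954831123352 1.5437741570493961
pred tip [0.6866 0.0597 0.1327] [[318.7116 207.6514]] contacts px [[315.2407 237.4908]
 [295.9052 236.24  ]]
[318 196   4  11  31] [319.3548 200.3226] at .032 [0.5375 0.0717] bottom at tip z [0.6802 0.0617]
[293 232   8  14  87] [296.2414 238.7701] at .032 [0.698  0.0096] bottom at tip z [0.8151 0.0096]
[311 236  10   9  65] [315.8769 239.6462] at .032 [0.6966 0.0601] bottom at tip z [0.8083 0.0508]
pred neck end px [251.2885 -79.1064]
[(-93, 619), (-91, 615), (-89, 605), (-87, 597), (-85, 618), (-83, 610), (-81, 602), (-79, 609), (-77, 600), (-75, 597), (-73, 604), (-71, 607), (-69, 413), (-67, 143), (-65, 147)]
neck cols (np.int64(211), np.int64(291))
neck cols (np.int64(211), np.int64(291))
```

The tip is within about 3 mm of the round contact. I'll shift +3 mm in x and -1 mm in y, and descend.

>>> drive_tool(commands=[[[0.3,-0.1,-2],[0,0,0],1],[[0.3,-0.1,-4],[0,0,0],1],[[0.3,-0.1,-6],[0,0,0],1],[[0.3,-0.1,-8],[0,0,0],1],[[0.3,-0.1,-9.3],[0,0,0],1]])

```text
clock: 15.88
tool_pos: [0.5487, 0.0578, 0.0657]
tcp_rot: [1.0, 0.002, -0.002, -0.0]
force: [0.6, 0.4, -1.9]
opening: 0.043
grip_force: 71.4
```

>>> drive_tool(commands=[[[0,0,-0.4],[0,0,0],1],[[0,0,-0.7],[0,0,0],1],[[0,0,-0.9],[0,0,0],1],[[0,0,-1.1],[0,0,0],1],[[0,0,-1.1],[0,0,0],1]])

```text
clock: 16.3
tool_pos: [0.5518, 0.0579, 0.0578]
tcp_rot: [1.0, 0.002, 0.001, 0.0]
force: [-0.5, -0.2, -0.5]
opening: 0.043
grip_force: 71.5
```

```bash
python3 tip.py s10 | head -9; python3 -c "
from h import *
print(env.get_obs()['force'])"
```

```text
[0.5518 0.0579 0.0578] [1.     0.0022 0.0013 0.    ] 0.04304720723311735 71.47745490074158 1.5444808590983263
pred tip [0.6918 0.0585 0.0303] [[315.215  238.7158]] contacts px [[315.2407 237.4908]
 [295.9052 236.24  ]]
[311 229  10  16  90] [315.7556 238.4333] at .032 [0.6923 0.0598] bottom at tip z [0.7104 0.0591]
[293 232   8  14  84] [296.25   238.6429] at .032 [0.6976 0.0097] bottom at tip z [0.7183 0.011 ]
pred neck end px [251.5715 -79.471 ]
[(-93, 617), (-91, 614), (-89, 599), (-87, 595), (-85, 612), (-83, 608), (-81, 597), (-79, 603), (-77, 597), (-75, 593), (-73, 600), (-71, 605), (-69, 421), (-67, 146), (-65, 143)]
neck cols (np.int64(212), np.int64(292))
neck cols (np.int64(212), np.int64(292))
[-0.69946219 -0.49404856  0.57638047]
```

The upward reaction is starting (-1.9 → about 0 N). I'll press 2.5 mm more and hold about half a second.

>>> drive_tool(commands=[[[0,0,-0.1],[0,0,0],1],[[0,0,-0.2],[0,0,0],1],[[0,0,-0.25],[0,0,0],1],[[0,0,-0.25],[0,0,0],1],[[0,0,-0.25],[0,0,0],1]])

```text
clock: 16.82
tool_pos: [0.5516, 0.0579, 0.0548]
tcp_rot: [1.0, 0.002, 0.001, 0.0]
force: [1.9, -0.6, 0.2]
opening: 0.0429
grip_force: 71.7
```

>>> drive_tool(commands=[[[0,0,0],[0,0,0],1],[[0,0,0],[0,0,0],1],[[0,0,0],[0,0,0],1],[[0,0,0],[0,0,0],1],[[0,0,0],[0,0,0],1]])

```text
clock: 17.23
tool_pos: [0.5509, 0.0579, 0.0544]
tcp_rot: [1.0, 0.002, 0.0, -0.0]
force: [1.4, -0.7, 0.7]
opening: 0.0432
grip_force: 71.8
```

```bash
python3 tip.py s11 | sed -n 1,5p; python3 -c "
from h import *
print(env.get_obs()['force'])"
```

```text
[0.5509 0.0579 0.0544] [ 1.      0.0021  0.0003 -0.    ] 0.04324498012553647 71.7555320262909 1.5445829415376975
pred tip [0.6909 0.0585 0.0269] [[315.1115 239.3954]] contacts px [[315.2407 237.4908]
 [295.9052 236.24  ]]
[311 230  10  15  85] [315.7294 238.8588] at .032 [0.6938 0.0597] bottom at tip z [0.7072 0.0594]
[293 232   8  14  85] [296.2941 238.6471] at .032 [0.6976 0.0098] bottom at tip z [0.7151 0.011 ]
[1.61117948 0.52419545 0.8241235 ]
```

```bash
python3 - <<'E'
from h import *
for t in ('s9','s10','s11'):
    im=load(t)[1].astype(int); print(t)
    for a,b in ((311,315),(317,321)): print((im[228:252,a:b,0]-im[228:252,a:b,2]).mean(1).round().astype(int))
E
```

```text
s9
[ 6  6  7  6  7  6 13 30 54 70 78 76 69 54 34 21  8  5  5  6  7  7  8  6]
[ 5  6  8  6  6  6 10 26 53 75 86 86 84 75 58 38 21  4  3  5  5  6  7  6]
s10
[ 6 13 13 16 16 16 15 22 38 57 69 74 71 59 43 29 16  8  4  5  5  7  8  6]
[12 24 27 25 22 24 21 24 41 64 82 88 86 83 69 54 38 17  6  4  6  6  7  6]
s11
[ 5 10 12 15 16 16 18 17 21 37 58 73 75 74 59 39 21  8  4  6  6  5  7  7]
[ 4 14 22 24 26 24 22 18 21 40 65 82 85 88 81 64 40 17  5  6  6  7  7  7]
```

The round disc moved down about 1.4 px (≈5 mm), so it made contact. Next: lift over the fin, go to the long contact and press.

>>> drive_tool(commands=[[[0,0,1],[0,0,0],1],[[0,0,3.5],[0,0,0],1],[[0,0,6],[0,0,0],1],[[0,0,8.5],[0,0,0],1],[[0,0,9.5],[0,0,0],1]])

```text
clock: 17.75
tool_pos: [0.5512, 0.058, 0.1525]
tcp_rot: [1.0, 0.002, 0.001, 0.0]
force: [1.4, -0.2, 0.1]
opening: 0.0431
grip_force: 71.6
```

>>> drive_tool(commands=[[[0,-2,0],[0,0,0],1],[[0,-4,0],[0,0,0],1],[[0,-5,0],[0,0,0],1],[[0,-5,0],[0,0,0],1],[[0,-5,0],[0,0,0],1]])

```text
clock: 18.17
tool_pos: [0.5495, 0.008, 0.1482]
tcp_rot: [1.0, 0.001, -0.001, -0.001]
force: [-0.1, -0.3, -1.5]
opening: 0.0432
grip_force: 71.6
```

>>> drive_tool(commands=[[[0,0,-2],[0,0,0],1],[[0,0,-4],[0,0,0],1],[[0,0,-6],[0,0,0],1],[[0,0,-8],[0,0,0],1],[[0,0,-8.8],[0,0,0],1]])

```text
clock: 18.58
tool_pos: [0.5477, 0.0093, 0.0577]
tcp_rot: [1.0, 0.002, -0.003, -0.001]
force: [-1.9, 0.5, 0.3]
opening: 0.0432
grip_force: 71.6
```

>>> drive_tool(commands=[[[0,0,-0.2],[0,0,0],1],[[0,0,-0.4],[0,0,0],1],[[0,0,-0.6],[0,0,0],1],[[0,0,-0.7],[0,0,0],1],[[0,0,-0.7],[0,0,0],1]])

```text
clock: 19.0
tool_pos: [0.5516, 0.0081, 0.0554]
tcp_rot: [1.0, 0.002, 0.001, -0.0]
force: [-0.9, 0.7, 0.7]
opening: 0.0433
grip_force: 71.6
```

>>> drive_tool(commands=[[[0,0,0],[0,0,0],1],[[0,0,0],[0,0,0],1],[[0,0,0],[0,0,0],1],[[0,0,0],[0,0,0],1],[[0,0,0],[0,0,0],1]])

```text
clock: 19.42
tool_pos: [0.5515, 0.0079, 0.0548]
tcp_rot: [1.0, 0.002, 0.001, 0.0]
force: [0.5, 1.8, 0.2]
opening: 0.0433
grip_force: 71.6
```

```bash
python3 tip.py s12 | sed -n 1,5p; python3 - <<'E'
from h import *
print(env.get_obs()['force'])
for t in ('s9','s12'):
    im=load(t)[1].astype(int); print(t)
    for a,b in ((293,296),(297,301)): print((im[224:252,a:b,0]-im[224:252,a:b,2]).mean(1).round().astype(int))
E
```

```text
[0.5515 0.0079 0.0548] [1.     0.0021 0.001  0.    ] 0.0433497370648875 71.5743613243103 1.4534227091127647
pred tip [0.6915 0.0085 0.0273] [[295.7956 238.1965]] contacts px [[315.2407 237.4908]
 [295.9052 236.24  ]]
[293 228   8  19  98] [296.2245 238.5714] at .032 [0.6973 0.0096] bottom at tip z [0.7189 0.0111]
[311 236  10   9  66] [315.6818 239.6212] at .032 [0.6965 0.0596] bottom at tip z [0.7075 0.0593]
[0.90554301 0.77696918 0.38095684]
s9
[ 6  6  6  6  7  6 17 39 59 62 62 65 70 75 76 79 77 79 75 63 46 32 17  8
  7  8  6  5]
[ 8  6  6  6  8  7 17 41 62 65 68 70 71 72 72 73 74 71 72 64 47 31 19 10
  6  7  6  6]
s12
[ 1  2  4  6 16 19 23 24 23 26 26 30 38 50 63 74 78 78 76 76 69 52 34 23
 11  7  4  4]
[ 3  2  4  9 18 29 32 32 38 46 50 52 54 64 68 72 73 72 73 72 66 47 30 20
 11  6  5  6]
```

The long contact is pressed too (its edge moved down about 1 px, reaction about 2 N). I'll return to the tray.

>>> drive_tool(commands=[[[0,0,1],[0,0,0],1],[[0,0,3.5],[0,0,0],1],[[0,0,6.5],[0,0,0],1],[[0,0,9],[0,0,0],1],[[0,0,10],[0,0,0],1]])

```text
clock: 19.93
tool_pos: [0.5523, 0.0074, 0.1584]
tcp_rot: [1.0, 0.002, 0.002, 0.001]
force: [1.0, -0.0, -1.7]
opening: 0.0431
grip_force: 71.5
```

>>> drive_tool(commands=[[[-0.8,-0.4,0],[0,0,7],1],[[-1.6,-0.7,0],[0,0,14],1],[[-2.4,-1,0],[0,0,21],1],[[-3.2,-1.4,0],[0,0,28],1],[[-4,-1.7,0],[0,0,35],1]])

```text
clock: 20.35
tool_pos: [0.5088, -0.0094, 0.1531]
tcp_rot: [0.952, 0.305, -0.002, -0.0]
force: [0.5, 0.0, -1.0]
opening: 0.0432
grip_force: 71.7
```

>>> drive_tool(commands=[[[-0.8,-0.4,0],[0,0,7],1],[[-1.6,-0.7,0],[0,0,14],1],[[-2.4,-1,0],[0,0,21],1],[[-3.2,-1.4,0],[0,0,28],1],[[-4,-1.7,0],[0,0,35],1]])

```text
clock: 20.77
tool_pos: [0.4688, -0.0263, 0.1532]
tcp_rot: [0.816, 0.578, -0.001, -0.001]
force: [0.1, 0.1, -1.9]
opening: 0.0435
grip_force: 71.7
```

>>> drive_tool(commands=[[[-0.9,-0.4,0],[0,0,7],1],[[-1.8,-0.7,0],[0,0,14],1],[[-2.7,-1,0],[0,0,20],1],[[-3.3,-1.3,0],[0,0,26.6],1],[[-3.3,-1.3,0],[0,0,26.6],1]])

```text
clock: 21.18
tool_pos: [0.4352, -0.0393, 0.153]
tcp_rot: [0.663, 0.748, -0.001, -0.002]
force: [0.2, 0.3, -1.1]
opening: 0.0434
grip_force: 71.7
```

```bash
python3 - <<'E'
from h import *
o=env.get_obs(); print(o['tool_pos'],o['tcp_rot'],o['force'],o['opening'])
E
```

```text
[ 0.43518462 -0.0392542   0.15300683] [ 0.66328907  0.74836074 -0.00124004 -0.00150809] [ 0.16012219  0.28227915 -1.09546709] 0.04335695836288305
```

>>> drive_tool(commands=[[[0,0,-3],[0,0,0],1],[[0,0,-6],[0,0,0],1],[[0,0,-9],[0,0,0],1],[[0,0,-11],[0,0,0],1],[[0,0,-11.7],[0,0,0],1]])

```text
clock: 21.6
tool_pos: [0.4339, -0.0382, 0.0335]
tcp_rot: [0.665, 0.747, -0.002, -0.004]
force: [-1.4, -0.1, -1.7]
opening: 0.0437
grip_force: 71.5
```

>>> drive_tool(commands=[[[0,0,-0.3],[0,0,0],1],[[0,0,-0.5],[0,0,0],1],[[0,0,-0.6],[0,0,0],1],[[0,0,-0.6],[0,0,0],1],[[0,0,-0.6],[0,0,0],1]])

```text
clock: 22.02
tool_pos: [0.4391, -0.0394, 0.0325]
tcp_rot: [0.664, 0.748, 0.001, 0.002]
force: [-0.7, 0.7, -1.1]
opening: 0.0434
grip_force: 71.7
```

>>> drive_tool(commands=[[[0,0,0],[0,0,0],-1],[[0,0,0],[0,0,0],-1],[[0,0,0],[0,0,0],-1],[[0,0,0],[0,0,0],-1],[[0,0,0],[0,0,0],-1]])

```text
clock: 22.43
tool_pos: [0.4378, -0.0391, 0.0315]
tcp_rot: [0.664, 0.748, 0.0, 0.0]
force: [0.3, 0.3, -0.6]
opening: 0.0854
grip_force: 0.0
```

>>> drive_tool(commands=[[[0,0,0],[0,0,0],-1],[[0,0,3],[0,0,0],-1],[[0,0,6.5],[0,0,0],-1],[[0,0,10],[0,0,0],-1],[[0,0,13],[0,0,0],-1]])

```text
clock: 22.85
tool_pos: [0.4377, -0.0391, 0.1632]
tcp_rot: [0.664, 0.748, 0.0, 0.0]
force: [0.8, -1.0, 1.1]
opening: 0.0857
grip_force: 0.0
```

>>> drive_tool(commands=[[[0.3,-3,2],[0,0,0],-1],[[0.7,-6,4],[0,0,0],-1],[[0.7,-6,4],[0,0,0],-1],[[0.7,-6,4],[0,0,0],-1]])

```text
clock: 23.18
tool_pos: [0.4458, -0.1005, 0.203]
tcp_rot: [0.665, 0.747, 0.001, 0.002]
force: [-0.5, 1.4, 0.0]
opening: 0.0851
grip_force: 0.0
```

```bash
python3 - <<'E'
from h import *
i,im=snap('wrist','w13'); o=env.get_obs(); print(o['tool_pos'],o['force'],o['qd'].round(3),o['clock'])
# body top outline: darkest pixels around predicted place, corners on the z=.068 plane
g=cv2.GaussianBlur(im.sum(2).astype(np.float32),(3,3),0); m=(g<230).astype(np.uint8); m[230:]=0
m=cv2.morphologyEx(m,cv2.MORPH_CLOSE,np.ones((15,15)));n,l,s,c=cv2.connectedComponentsWithStats(m)
for k in range(1,n):
    if s[k,4]>200: print(s[k],c[k])
k=1+np.argmin([abs(c[q][0]-250)+1e6*(s[q,4]<800) for q in range(1,n)])
ys,xs=np.where(l==k); w=[np.ptp(xs[ys==y])+1 for y in range(ys.min(),ys.max()+1)]; w=np.array(w)
rows=np.arange(ys.min(),ys.max()+1)[w>w.max()*.85]; t,b=rows.min(),rows.max(); x0,x1=xs[(ys==b-5)].min(),xs[(ys==b-5)].max()
P=cast(i,[(x0,t),(x1,t),(x1,b),(x0,b)],.068,True)[:,:2]; print(P,P.mean(0),np.linalg.norm(P[0]-P[1]),np.linalg.norm(P[0]-P[3]))
nk=[(y,xs[ys==y].mean()) for y in (ys.min()+3,t-8)]; Q=cast(i,[(x,y) for y,x in nk],.068,True)[:,:2]; d=Q[0]-Q[1]; print("yaw",np.degrees(np.arctan2(d[1],d[0])))
E
```

```text
[ 0.44446999 -0.09919447  0.20124404] [-1.91024564  0.80108148 -0.05676037] [ 0.02   0.015  0.043  0.003  0.003 -0.003] 23.2333
[ 230    0   46  148 3231] [253.00495203  77.5091303 ]
[   0   22   22  114 1749] [ 8.16352201 75.01200686]
[ 396   28  107   98 2644] [447.97314675  70.46406959]
[478 185  22  33 483] [489.69772257 199.01656315]
[[ 0.41475876 -0.01667185]
 [ 0.45484242 -0.01198388]
 [ 0.4614992  -0.06423774]
 [ 0.42034397 -0.06903848]] [ 0.43786109 -0.04048299] 0.040356866871538985 0.052663632432423314
yaw 96.00722232841443
```

>>> drive_tool(commands=[[[0,0,0],[0,0,0],-1],[[0,0,0],[0,0,0],-1],[[0,0,0],[0,0,0],-1],[[0,0,0],[0,0,0],-1]])

```text
clock: 23.57
tool_pos: [0.4439, -0.0982, 0.2002]
tcp_rot: [0.663, 0.748, -0.0, -0.001]
force: [-0.0, 0.4, 0.1]
opening: 0.0854
grip_force: 0.0
```

```bash
python3 -c "
from station import sign_off
print(sign_off())"
```

```text
the job is handed in; nothing more can be done
None
```

I handed the job in at 23.6 s, with no verdict returned: the dial clicked in at the big stud, both contacts visibly went down under the tip, and the probe is back in the tray, let go; the lens, bracket and hood were not touched on purpose, but I didn't re-measure them.

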